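Clamp the cleaner bottle and take off its push-and-turn cap

TASK

Get the mirror cleaner open: slide the bottle clamp's jaw firmly shut on the square bottle so that the bottle cannot spin and leave it shut, then press the bottle's safety cap down, twist it counter-clockwise until it comes free, and lift it straight up. Finish while still holding the cap in the gripper, level and still, directly above the open bottle and about 4 cm clear of its mouth; the bottle stays standing in the clamp, and the other goods on the table are left alone.

Things in the scene. Friction and masses are not known exactly. Their poses are not given: they have to be found in the camera images.
- clamp: wooden bottle clamp fixed to the table: board 90 mm wide (its x), 230 mm long (its y, from -60 to +170 mm), 12 mm thick. Origin: at table height under the middle of the clamped bottle's seat; z up. The fixed jaw's padded face is at y=-30 mm, the sliding jaw comes from the +y side; both are 80 mm wide and reach 62 mm above the table
- clamp_jaw: the sliding jaw with its rubber pad. Origin coincides with the clamp's when fully open and moves with the jaw along the clamp's -y: 0 to 20 mm at the start, 45 mm when shut on the bottle with the bottle squarely against the fixed jaw. Takes about 8 N to move, more once it bears on the bottle; stays where it is left. On the way it pushes the bottle some mm, and squares it, against the fixed jaw
- jaw_grip (a point): top centre of the sliding jaw's upright wooden grip, a post 26 mm wide (clamp x) and 14 mm thick (clamp y); its top is 115 mm above the table, and it is free down to 65 mm above the table. At clamp y=140 mm with the jaw fully open, 95 mm with it shut on the bottle; it moves with the jaw. Axes as the clamp's
- bottle: square plastic cleaner bottle, 60 x 60 mm with rounded edges, standing loose on the clamp's board between the jaws (up to 12 mm off the fixed jaw and a few degrees askew). Origin: centre of its underside, z up. Straight sides to 78 mm, shoulder to 88 mm, then a round neck of 28 mm diameter with lugs 37 mm across, mouth at 110 mm. 0.3 to 0.6 kg
- cap: round ribbed cap, 46 mm diameter, 27 mm tall; origin: centre of its underside, z up. Locked, it sits 98 mm above the bottle's underside. A spring holds it up (6 N to start, 10 N at 5 mm): press it down over 4 mm (8 at most) and, while down, turn it counter-clockwise seen from above by 60 degrees (free from 45; a stop at 75), then it lifts off. Unpressed it neither turns nor lifts
- bottle_mouth (a point): centre of the bottle's mouth, 110 mm above its underside
- tall_bottle: round bottle with a plain cap, 54 mm diameter, 170 mm tall, origin under it; to be left alone
- coasters_plum: tied stack of round crochet coasters, 115 mm across, 28 mm high; to be left alone
- coasters_sun: tied stack of round crochet coasters, 135 mm across, 37 mm high; to be left alone
- hairtie_violet: hair tie on a card, 158 x 90 x 16 mm, lying flat; to be left alone
- hairtie_teal: hair tie on a card, 155 x 88 x 16 mm, lying flat; to be left alone
- case_jade: knitted glasses sleeve, 202 x 79 x 24 mm, lying flat; to be left alone

How it is judged:
By the outcome, as a careful person would: the job done as asked, in the order asked, and still so for the second after the job is handed in, while the arm keeps its last pose, push and grip.
It also fails if it takes over 45 s, if anything falls off the work surface, if the arm or the gripper's body presses on something with over 40 N, if the wrist force passes 120 N, or if a joint passes its speed limit or range.

ROBOT

A 6-joint arm with a two-finger parallel gripper is mounted at the origin on a cart in front of the work surface, level with it; the furniture and walls round the work are solid. World frame = base frame: x ahead of the robot, y to its left, z up, the work surface at z = 0. Lengths are in mm, angles in degrees, forces in N, time in s.
With the tool pointing down it reaches from about 325 to 925 mm from the base axis. Payload 3.1 kg.
Tool frame: the origin (TCP) lies at the very end of the fingers, on their centre line; the grasp point (between the pads) lies grasp_offset behind it (grasp_offset is the distance from the TCP to the grasp point, in mm); z points along the fingers, y is the line along which they close (so a half turn about z gives the same grasp; the last joint's range is limited). The gripper opens to 85 mm and grips with 20 to 120 N. Pads are 22 mm wide; open, the fingers measure 114 mm over their backs; the gripper's body (76 mm by 85 mm) begins 54 mm behind the grasp point. The pads swing forward as they close: fully open they stand 13 mm farther back than shut.
Start: joints at [69.03, 12.427, 92.441, -0, 75.132, -6.429], TCP at [156.908, 604.995, 231.3] pointing down, gripper open.
Joint ranges: [-157.48, 157.48], [-44.54, 120.13], [17.64, 146.25], [-64.5, 244.5], [7.68, 150.69], [-147.95, 147.95]. Speed limits (degrees/s): [159.86, 159.86, 180, 180, 180, 180].

INTERFACE

Orientations are given as [roll, pitch, yaw] about the fixed x, y, z axes, in that order (R = Rz(yaw) Ry(pitch) Rx(roll)).
In Python, from station import * gives the robot as it stands. Calls block until the motion is done:
- goto(position, orientation): joint-space move of the TCP to a pose.
- move_l(position, attitude=None, speed=150): straight line of the TCP; attitude=None keeps the orientation; speed is the mean speed in mm/s.
- move_j(angles): joint-space move.
- grip(opening, squeeze=None): finger opening in mm; squeeze is the grip in N (None keeps the last); returns when the fingers have stopped.
- wait(seconds).
- solve_ik(position, orientation): joint angles nearest the present ones, or None.
- get_obs(): the state.
- get_image(name): name is "side" or "top"; returns the picture (480x640x3 uint8, red, green, blue); there is no depth.
- get_calibration(name): a dict with "fx", "fy", "cx", "cy" (pixels), "D" ([k1, k2, p1, p2, k3] as OpenCV has them; the pictures are not rectified), "R" (3x3) and "t" (3): a world point X has camera coordinates R X + t. Camera axes: x right, y down, z forward; pixel columns grow to the right and rows downward; lengths in mm; the calibration is good to about 2 mm. A picture is of the moment at which its call begins. get_calibration takes no time and is no camera call.
A pose or a line that the arm cannot do raises Unreachable and nothing moves.
- sign_off(): hands the job in; it is judged then, once.
Trained networks look in the newest picture that a camera, given by its name, has taken for a name from the list of things; names that differ only in an ending like _2 or _b are one class to them, and where a whole thing is asked for, a point or a joint stands for the part that bears it (a point fixed in the world has none). Each returns a list of dicts, best first, with "score" (0 to 1); they miss things now and then, are a little off and sometimes report something else, mostly with a low value. They report only what shows in the picture. A call takes as long as a camera call.
- spot_in(name, camera): "extent" ([centre column, centre row, width, height] in pixels, round what is visible of it).
- regions_of(name, camera): "region" (480x640 bool, what is visible of it) and "extent" ([centre column, centre row, width, height] in pixels, round what is visible of it).
The state is a dict: "t": time; "joint_pos": joint angles; "qvel": joint speeds; "effort": joint torques, N m; "tcp_pos": TCP position; "ee_rot": TCP orientation; "wrist_force": force on the tool from outside, world axes, zero at the start; "moment": the same for the moment, N m; "grip_width": finger opening in mm; "grip_force": force on a finger pad.
Only numpy, scipy, OpenCV 4.12 (cv2) and the standard library are available. Lean on these libraries where they do the work, as an engineer would, in place of code of your own. Each camera call takes 0.05 s, during which the arm holds its last target. There are 200 camera calls.

## Working session

There is one attempt and no reset: what is moved stays moved. The work goes in short steps, each a Python script; the robot and the scene stay as the last script left them, time stands still between calls to the robot, and variables do not carry over. Pictures are saved under pics/ and viewed, at most 10 in all, crops included, and the job is handed in when it is done.

```bash
ls; mkdir -p pics; python3 - <<'E'
from station import *
import cv2,numpy as np
o=get_obs();print({k:o[k] for k in ("t","tcp_pos","ee_rot","grip_width","wrist_force")})
try: print(grasp_offset)
except Exception as e: print(e)
for c in("top","side"):
    im=get_image(c);cv2.imwrite(f"pics/{c}0.png",im[:,:,::-1])
    k=get_calibration(c);print(c,k["fx"],k["D"],(-np.array(k["R"]).T@np.array(k["t"])).round())
    for n in("clamp","clamp_jaw","jaw_grip","bottle","cap","tall_bottle"):
        print(n,[(np.round(d["extent"],1).tolist(),round(d["score"],2)) for d in regions_of(n,c)[:3]])
E
```

```text
pics
{'t': 0.0, 'tcp_pos': array([156.61297462, 604.21681946, 229.9619585 ]), 'ee_rot': array([-1.79864710e+02, -1.61750670e-02,  1.65455124e+02]), 'grip_width': 85.40562854350276, 'wrist_force': array([ 0.48199822, -0.29184242, -0.09189613])}
18.700000000000003
top 532.2039111149755 [-0.11494333  0.          0.          0.          0.        ] [ 433.  -25. 1552.]
clamp [([309.2, 241.2, 85.3, 49.8], 0.58)]
clamp_jaw [([289.3, 241.3, 24.8, 27.0], 0.81)]
jaw_grip [([288.6, 241.4, 27.0, 27.6], 0.55), ([402.3, 264.9, 26.6, 21.7], 0.37)]
bottle [([320.6, 234.0, 23.8, 22.6], 0.64)]
cap [([323.8, 233.1, 16.3, 16.5], 0.75), ([355.1, 182.5, 28.0, 53.2], 0.27)]
tall_bottle [([400.9, 265.1, 24.9, 18.4], 0.84), ([290.9, 241.9, 24.9, 25.9], 0.44)]
side 526.8355600908833 [0.00359603 0.         0.         0.         0.        ] [ 381. 1013.  650.]
clamp [([338.2, 295.3, 49.1, 75.8], 0.62)]
clamp_jaw [([338.4, 295.6, 36.4, 47.3], 0.87), ([320.8, 405.6, 80.4, 66.1], 0.23)]
jaw_grip [([338.7, 298.6, 33.2, 40.4], 0.59)]
bottle [([339.9, 297.5, 32.7, 43.2], 0.62), ([333.2, 269.6, 27.8, 31.0], 0.57)]
cap [([334.4, 244.3, 20.6, 21.3], 0.86), ([334.5, 267.0, 27.4, 32.3], 0.36)]
tall_bottle []
```

```bash
python3 - <<'E'
import cv2
a=cv2.imread("pics/top0.png")[190:290,250:420];cv2.imwrite("pics/topc.png",cv2.resize(a,None,fx=4.7,fy=4.7,interpolation=cv2.INTER_CUBIC))
a=cv2.imread("pics/side0.png")[220:350,280:410];cv2.imwrite("pics/sidec.png",cv2.resize(a,None,fx=4.6,fy=4.6,interpolation=cv2.INTER_CUBIC))
E
```

```text
(no output)
```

View pics/top0.png

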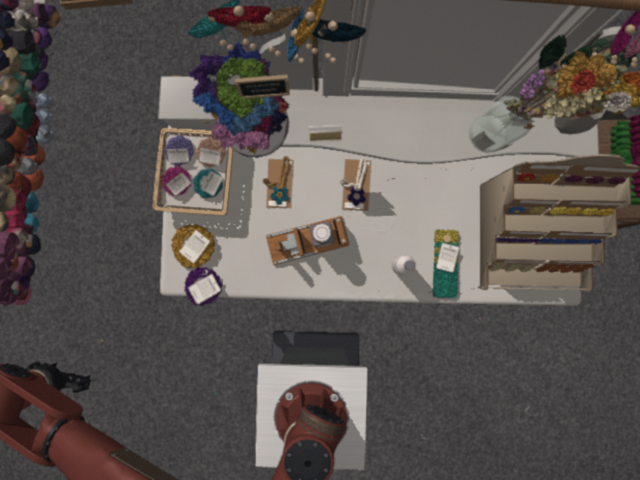

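View pics/topc.png

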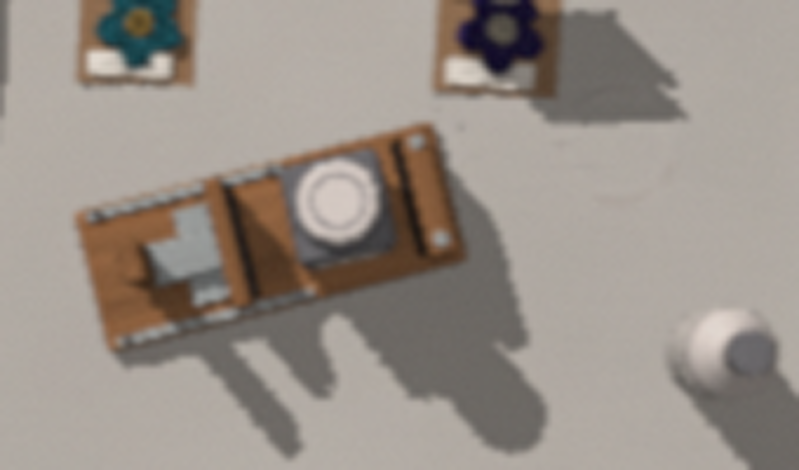

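View pics/sidec.png

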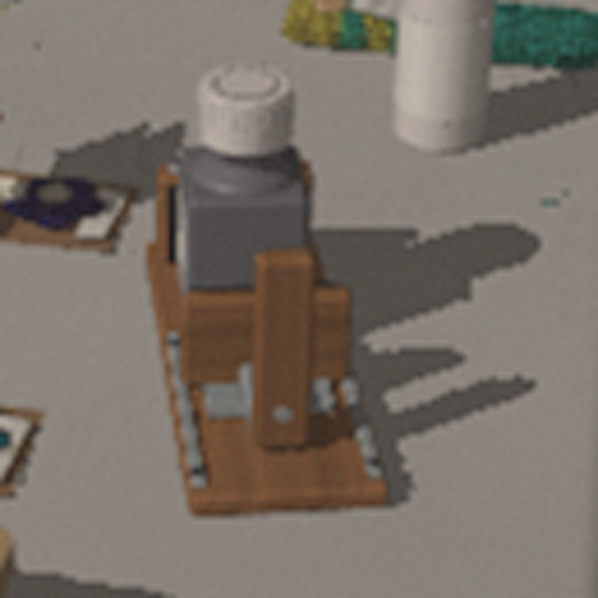

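```bash
cat > h.py <<'E'
import numpy as np,cv2
from station import *
def cal(c):
    k=get_calibration(c);K=np.array([[k["fx"],0,k["cx"]],[0,k["fy"],k["cy"]],[0,0,1.]])
    return K,np.array(k["D"],float),np.array(k["R"]),np.array(k["t"],float)
def back(c,uv,z):
    K,D,R,t=cal(c);n=cv2.undistortPoints(np.array(uv,float).reshape(-1,1,2),K,D).reshape(-1,2)
    d=np.c_[n,np.ones(len(n))]@R;C=-R.T@t
    return C+d*((z-C[2])/d[:,2])[:,None]
def proj(c,X):
    K,D,R,t=cal(c);return cv2.projectPoints(np.array(X,float).reshape(-1,3),cv2.Rodrigues(R)[0],t,K,D)[0].reshape(-1,2)
def tri(pts):  # {cam:uv}
    A=[];b=[]
    for c,uv in pts.items():
        K,D,R,t=cal(c);n=cv2.undistortPoints(np.array(uv,float).reshape(1,1,2),K,D).ravel()
        for i in(0,1): A.append(R[i]-n[i]*R[2]);b.append(n[i]*t[2]-t[i])
    return np.linalg.lstsq(np.array(A),np.array(b),rcond=None)[0]
E
python3 - <<'E'
from h import *
T=lambda u,v:(250+u/4.7,190+v/4.7)
S=lambda u,v:(280+u/4.6,220+v/4.6)
b=back("top",[T(78,213),T(115,350)],12);print("left corners",b.round(1),np.linalg.norm(b[0]-b[1]))
b2=back("side",[S(190,498),S(383,487)],12);print("side",b2.round(1),np.linalg.norm(b2[0]-b2[1]))
print("right z12",back("top",[T(432,125),T(465,260)],12).round(1),"z62",back("top",[T(432,125),T(465,260)],62).round(1))
ct=T(337,202);print("cap top z137",back("top",[ct],137),back("side",[S(245,82)],137),"tri",tri({"top":ct,"side":S(245,82)}))
print("post top side",back("side",[S(285,255)],115))
print("bottle shoulder-ish",back("top",[T(282,168),T(378,152),T(398,245),T(302,263)],78).round(1))
print("tall",back("top",[T(752,352)],170))
E
```

```text
left corners [[525.8 140.1  12. ]
 [441.9 114.5  12. ]] 87.7047332386036
side [[528.1 146.8  12. ]
 [444.8 122.6  12. ]] 86.74335773010185
right z12 [[586.1 -77.1  12. ]
 [503.2 -99.5  12. ]] z62 [[581.2 -75.4  62. ]
 [500.9 -97.1  62. ]]
cap top z137 [[528.46491265 -20.10077368 137.        ]] [[532.01364898 -18.75421689 137.        ]] tri [530.33162092 -19.89334604 136.41198502]
post top side [[494.76526291 102.84207279 115.        ]]
bottle shoulder-ish [[ 5.517e+02  1.310e+01  7.800e+01]
 [ 5.627e+02 -4.330e+01  7.800e+01]
 [ 5.080e+02 -5.660e+01  7.800e+01]
 [ 4.958e+02 -2.000e-01  7.800e+01]]
tall [[ 449.33715694 -251.87150092  170.        ]]
```

```bash
python3 - <<'E'
from h import *
for y in (15.6,195.6-360):
    print(y,[None if s is None else np.round(s,1) for s in (solve_ik(p,[180,0,y]) for p in ([495,103,200],[530,-30,130]))])
q=solve_ik([495,103,200],[180,0,15.6]);q2=solve_ik([495,103,200],[180,0,-164.4])
yaw=15.6 if q is not None and (q2 is None or abs(q[5])<abs(q2[5])) else -164.4
goto([495,103,200],[180,0,yaw]);grip(60,60)
o=get_obs();print(yaw,o["t"],o["tcp_pos"],o["ee_rot"],o["joint_pos"],o["wrist_force"])
for c in("side","top"):
    im=get_image(c)
    u,v=proj(c,[[495,103,115]])[0].astype(int);im=np.ascontiguousarray(im[v-65:v+65,u-85:u+85,::-1])
    for h in(115,65): 
        p=proj(c,[[495,103,h]])[0]-[u-85,v-65];cv2.circle(im,tuple(p.astype(int)),1,(0,255,0),-1)
    cv2.imwrite(f"pics/{c}1.png",cv2.resize(im,None,fx=4,fy=4,interpolation=cv2.INTER_CUBIC))
E
```

```text
15.6 [array([  3.8,  -0.5, 110.1,  -0. ,  70.5,  78.2]), array([-10.8,   7.5, 109.9,  -0. ,  62.7,  63.6])]
-164.4 [array([   3.8,   -0.5,  110.1,    0. ,   70.5, -101.8]), array([ -10.8,    7.5,  109.9,    0. ,   62.7, -116.4])]
15.6 3.2417 [494.97313265 103.26639362 199.9902728 ] [-1.79999610e+02  1.36760686e-03  1.56308650e+01] [ 3.82689087e+00 -5.39340647e-01  1.10078736e+02  1.08263884e-04
  7.04620231e+01  7.81959896e+01] [-0.52703059  0.33574093  0.22603915]
```

View pics/side1.png

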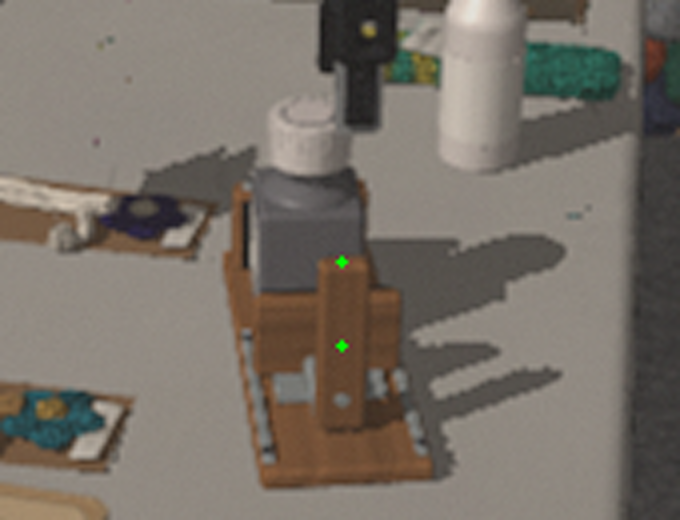

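```bash
python3 - <<'E'
from h import *
move_l([495,103,76],speed=100)
print("down",get_obs()["tcp_pos"],get_obs()["wrist_force"])
w=grip(10,60);o=get_obs();print(o["t"],o["tcp_pos"],o["grip_width"],o["grip_force"],o["wrist_force"],o["moment"])
E
```

```text
down [495.78689919 103.05601274  76.80482992] [ 0.85765911  0.21516279 -0.08879689]
5.2083 [495.37551226 102.59719421  76.49766581] 13.49117961743131 58.887285590171814 [-0.09071382 -1.87800453  2.41931306] [-0.27122168  0.04891588  0.22875863]
```

```bash
python3 - <<'E'
from h import *
a=np.radians(15.6);d=np.array([np.sin(a),-np.cos(a),0]);ux=np.array([np.cos(a),np.sin(a),0])
p0=np.array([495,103,76.]);s=0
while s<60:
    s+=12 if s<24 else 2
    move_l(p0+d*s,speed=40);o=get_obs();f=o["wrist_force"]
    r=o["tcp_pos"]-p0
    print(s,"moved",round(r@d,1),"lat",round(r@ux,1),"F along",round(f@d,1),"lat",round(f@ux,1),"z",round(f[2],1),"M",o["moment"].round(2))
    if -f@d>40: break
print(o["t"],o["tcp_pos"],o["grip_width"])
E
```

```text
12 moved 10.5 lat 0.3 F along -5.8 lat -0.2 z 4.2 M [0.41 0.28 0.26]
24 moved 22.3 lat 0.3 F along -5.5 lat 0.0 z 4.8 M [0.49 0.15 0.26]
26 moved 24.1 lat 0.4 F along -6.8 lat -0.7 z 4.5 M [0.53 0.22 0.3 ]
28 moved 26.0 lat 0.4 F along -6.9 lat -0.4 z 5.7 M [0.57 0.25 0.27]
30 moved 27.9 lat 0.4 F along -6.2 lat -0.1 z 4.5 M [0.61 0.23 0.31]
32 moved 29.6 lat 0.4 F along -8.1 lat -0.7 z 4.5 M [0.72 0.24 0.29]
34 moved 31.3 lat 0.4 F along -10.3 lat -0.8 z 5.4 M [0.76 0.27 0.31]
36 moved 33.1 lat 0.5 F along -8.4 lat 0.1 z 5.7 M [0.78 0.27 0.32]
38 moved 35.0 lat 0.5 F along -11.8 lat -0.3 z 4.8 M [0.87 0.28 0.3 ]
40 moved 36.9 lat 0.5 F along -11.1 lat -1.1 z 5.5 M [0.86 0.3  0.26]
42 moved 39.0 lat 0.5 F along -10.3 lat -0.1 z 6.1 M [0.89 0.26 0.31]
44 moved 40.9 lat 0.5 F along -11.7 lat -0.4 z 5.9 M [0.85 0.24 0.32]
46 moved 41.1 lat 0.5 F along -17.0 lat 0.2 z 6.0 M [1.4  0.38 0.29]
48 moved 41.0 lat 0.5 F along -23.8 lat 0.9 z 7.7 M [2.04 0.52 0.34]
50 moved 41.0 lat 0.5 F along -30.4 lat 1.0 z 10.3 M [2.7  0.6  0.28]
52 moved 41.0 lat 0.5 F along -36.6 lat 1.5 z 10.7 M [3.44 0.68 0.34]
54 moved 40.9 lat 0.4 F along -42.9 lat 1.9 z 12.2 M [4.18 0.79 0.33]
9.8583 [506.40477053  63.67643958  76.59234267] 13.03266273787963
```

```bash
python3 - <<'E'
from h import *
a=np.radians(15.6);d=np.array([np.sin(a),-np.cos(a),0])
p0=np.array([495,103,76.])
move_l(p0+d*58,speed=40);o=get_obs();print(o["wrist_force"]@d,(o["tcp_pos"]-p0)@d)
move_l(p0+d*43,speed=60);o=get_obs();print(o["wrist_force"]@d,(o["tcp_pos"]-p0)@d)
grip(50);o=get_obs();print(o["wrist_force"],o["tcp_pos"])
move_l(p0+d*43+[0,0,134],speed=150)
goto([450,150,260],[180,0,-20]);grip(75)
o=get_obs();print(o["t"],o["tcp_pos"],o["joint_pos"])
for c in("top","side"):
    im=get_image(c);cv2.imwrite(f"pics/{c}2.png",im[:,:,::-1])
    for n in("cap","jaw_grip"):
        for r in regions_of(n,c)[:1]:
            e=r["extent"];print(c,n,np.round(e,1),round(r["score"],2),back(c,[e[:2]],137 if n=="cap" else 115)[0])
    u,v=proj(c,[[532,-28,137]])[0].astype(int);im=np.ascontiguousarray(im[v-40:v+60,u-65:u+65,::-1])
    im=cv2.resize(im,None,fx=6,fy=6,interpolation=cv2.INTER_CUBIC)
    t=np.linspace(0,6.28,60);ring=np.c_[532+23*np.cos(t),-28+23*np.sin(t),np.full(60,137)]
    cv2.polylines(im,[((proj(c,ring)-[u-65,v-40])*6+3).astype(np.int32)],True,(0,255,0))
    cv2.imwrite(f"pics/{c}2c.png",im)
E
```

```text
-55.19907146599447 40.84567291077319
-10.630482313900457 41.02394732406506
[0.46116569 0.33100333 0.64934057] [506.48936917  60.93541221  75.7193632 ]
13.1583 [450.11850245 149.60395693 259.70509441] [ 9.90099530e+00 -7.83477516e+00  1.10313137e+02 -3.92427884e-03
  7.75526170e+01  1.19937658e+02]
top cap [325.1 232.2  14.9  17. ] 0.72 [530.78755396 -29.09583163 137.        ]
side jaw_grip [336.6 289.   31.4  42.4] 0.89 [497.63922161 156.00689114 115.        ]
```

View pics/top2c.png

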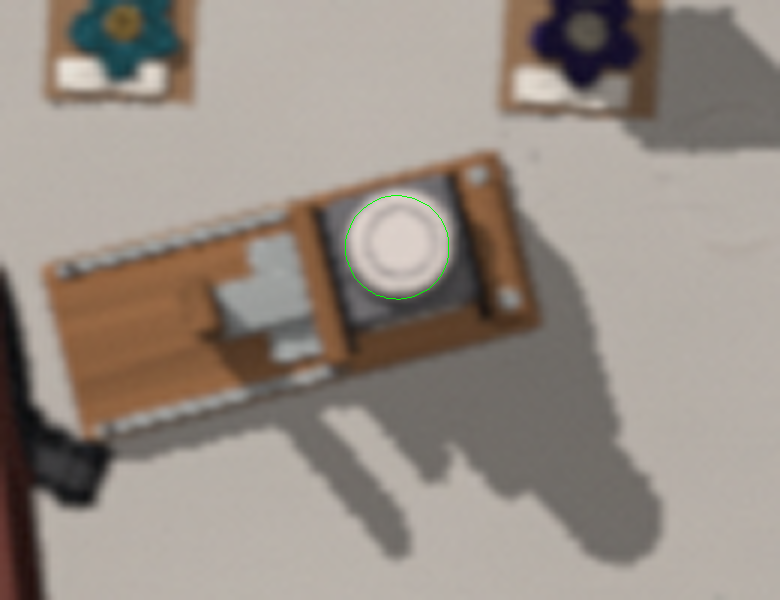

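View pics/side2c.png

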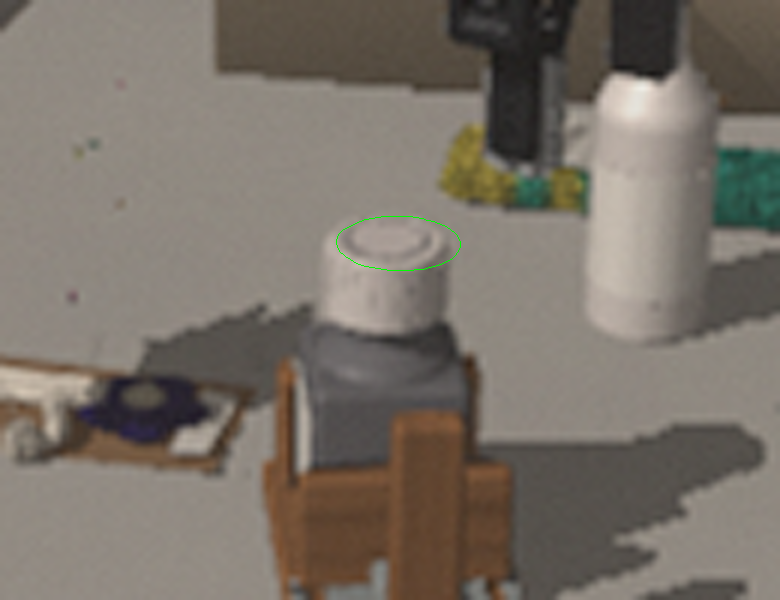

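```bash
python3 - <<'E'
from h import *
c=np.array([533,-28.5])
goto([*c,190],[180,0,60])
move_l([*c,109],speed=100)
for k,yaw in enumerate((60,-30)):
    if k: move_l([*c,109],[180,0,yaw],speed=60); goto([*c,109],[180,0,yaw])
    grip(30,30);wait(.2);o=get_obs();n=np.array([-np.sin(np.radians(yaw)),np.cos(np.radians(yaw))])
    e=(o["tcp_pos"][:2]-c)@n;F=o["wrist_force"];print(yaw,"shift",round(e,2),"Fn",round(F[:2]@n,1),F.round(1),o["tcp_pos"].round(1),o["grip_width"],o["grip_force"],o["ee_rot"].round(1))
    c=c+n*(e+np.sign(e)*0);
    if not k: grip(70)
print(c,o["t"],o["joint_pos"].round(1))
E
```

```text
60 shift -0.91 Fn 0.3 [-0.6 -0.5  6.3] [533.9 -28.7 110. ] 45.13915352865786 33.17775524687022 [179.9  -0.   60. ]
-30 shift 0.82 Fn 4.3 [0.9 4.5 2.9] [534.4 -28.3 109.4] 45.619339531068064 33.0386171140708 [-179.9   -0.   -30. ]
[534.19967985 -28.24567649] 19.4 [-1.060e+01  9.500e+00  1.100e+02  1.000e-01  6.040e+01  1.094e+02]
```

```bash
python3 - <<'E'
from h import *
c=np.array([534.7,-27.4])
move_l([*c,109],speed=30);grip(30,90);wait(.2);o=get_obs();z0=o["tcp_pos"][2];print(o["tcp_pos"],o["wrist_force"],o["grip_force"])
z=109
while z>96:
    z-=1.5;move_l([*c,z],speed=30);o=get_obs();print(z,round(z0-o["tcp_pos"][2],2),o["wrist_force"].round(1),round(o["grip_width"],1))
    if z0-o["tcp_pos"][2]>5.7: break
print(o["t"],o["tcp_pos"])
E
```

```text
[534.54588949 -28.19395684 109.54794874] [-2.0631082   0.05818487  5.72979565] 90.46699957922101
107.5 1.37 [-2.7 -0.9  7.6] 43.7
106.0 2.67 [-2.2 -0.1  7.7] 44.3
104.5 3.96 [-3.2 -0.5  9.2] 44.0
103.0 5.22 [-3.2 -0.6  9.6] 43.8
101.5 6.5 [-4.2 -0.1 10.1] 44.3
21.3167 [534.74083778 -28.18803374 103.0459322 ]
```

```bash
python3 - <<'E'
from h import *
c=[534.5,-28];z=101.5
for yaw in (-15,0,15,30,33):
    goto([*c,z],[180,0,yaw]);o=get_obs();print(yaw,o["ee_rot"].round(1)[2],o["tcp_pos"].round(1),o["wrist_force"].round(1),o["moment"].round(2),round(o["grip_width"],1),round(o["t"],2))
E
```

```text
-15 -15.0 [535.8 -28.1 103.6] [-2.2  1.5 10.9] [0.46 0.33 0.04] 44.1 21.68
0 0.0 [535.8 -28.  103.6] [-1.7  1.8 10.3] [0.44 0.35 0.07] 43.9 22.03
15 15.0 [535.8 -28.  103.6] [-1.6  2.8 10.7] [0.49 0.39 0.05] 44.3 22.39
30 30.0 [535.7 -28.  103.6] [-1.7  3.  12. ] [0.46 0.37 0.01] 43.9 22.75
33 33.0 [535.8 -28.  103.6] [-3.5  2.8 11.1] [0.45 0.4  0.02] 43.6 23.0
```

```bash
python3 - <<'E'
from h import *
c=[534.3,-28.2]
for z in (106,110,114,118,125):
    move_l([*c,z],speed=40);o=get_obs();print(z,o["tcp_pos"].round(1),o["wrist_force"].round(1),o["moment"].round(2),round(o["grip_width"],1))
    if o["wrist_force"][2]<-15: print("stuck");break
else:
    move_l([*c,161],speed=60);wait(.5);o=get_obs();print(o["tcp_pos"],o["ee_rot"],o["wrist_force"],o["grip_width"],o["t"])
ims=[]
for cc in("top","side"):
    im=get_image(cc);u,v=proj(cc,[[534,-28,140]])[0].astype(int);ims.append(cv2.resize(im[v-50:v+50,u-65:u+65,::-1],None,fx=3*1,fy=3,interpolation=cv2.INTER_CUBIC))
    print(cc,proj(cc,[[534.3,-28.2,122],[534.3,-28.2,162],[534.3,-28.2,189]])*3-[3*(u-65),3*(v-50)])
cv2.imwrite("pics/lift.png",np.hstack(ims))
E
```

```text
106 [535.7 -28.  107.9] [-1.4  3.5  9. ] [ 0.55  0.19 -0.02] 43.7
110 [535.5 -28.1 111.2] [0.5 2.5 5.8] [ 0.42 -0.03 -0.  ] 44.0
114 [534.2 -28.1 113.8] [0.4 1.4 0.6] [ 0.29 -0.17 -0.01] 44.1
118 [533.9 -28.3 117.8] [-0.2  0.8  1.1] [ 0.25 -0.01 -0.01] 43.4
125 [534.5 -28.6 125.5] [-0.  -1.1  0.3] [-0.01  0.    0.03] 43.8
[534.25381006 -28.20414822 160.87482884] [-1.79990761e+02  8.12996694e-03  3.29977404e+01] [0.05965137 0.83257115 0.40777986] 43.636035109193145 25.5917
top [[197.32498768 153.8172502 ]
 [197.52068322 150.59462186]
 [197.65922817 148.31294202]]
side [[194.29709716 173.77377156]
 [195.40674474 125.05242262]
 [196.17585263  91.28611482]]
```

View pics/lift.png

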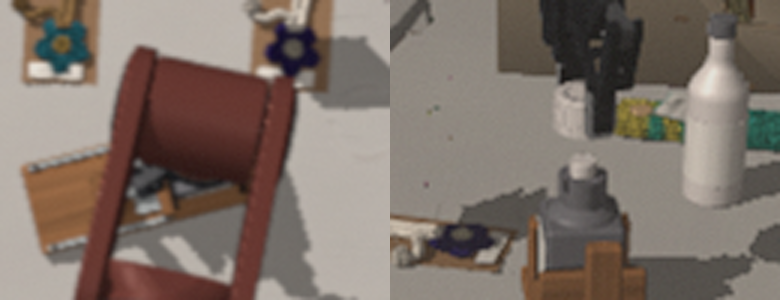

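```bash
python3 - <<'E'
from h import *
move_l([534.5,-28.2,161.5],speed=10);wait(.5);print(get_obs()["t"],sign_off())
E
```

```text
the job is handed in; nothing more can be done
26.4417 None
```

The job is handed in at 26.4 s: the clamp is shut on the bottle (pushed to about 55 N), and the cap was pressed, twisted 63° counter-clockwise and lifted free. It is held level and still above the mouth, about 4 cm clear by calculation and roughly borne out by the last side picture. No verdict came back.

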